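# Torque down the filter cap with the click wrench

### The job

Take the click-type torque wrench that lies on the worktop, put its ring right down over the square cap of the filter holder and tighten the cap clockwise (seen from above) until the wrench clicks, that is until its head visibly gives at the pivot. Stop at the click, do not force the wrench on past it; then ease off without loosening the cap and let go, leaving the wrench relaxed and lying flat on the cap. Leave the oil bottle, the beaker and the specimen jar where they are.

Things in the scene. Friction and masses are not known exactly. Their poses are not given: they have to be found in the camera images.
- wrench_grip (a point): Middle of the wrench's black straight grip, half-way up (16 mm above its underside). x points along the wrench to its ring, z up. The grip is a bar 28 mm wide, 32 mm high with rounded edges, from 70 mm behind to 50 mm ahead of this point; on from there runs a thin steel tube (16 mm). The wrench is some 250 mm long, 0.38 kg, its centre of mass up to 25 mm ahead of this point.
- wrench_head (a point): Centre of the wrench's ring, half-way up; 150 mm ahead of wrench_grip and 1 mm higher when the wrench is relaxed. The ring is a square steel frame, 30 mm wide inside, 44 mm outside, 16 mm high, open above and below; its underside is 9 mm above the underside of the grip. x points away from the grip, square to one of the inner flats; z up.
- wrench_pivot (a point): Pin on which the ring can swing, 115 mm ahead of wrench_grip, 35 mm behind wrench_head. A preloaded spring holds the ring straight; when tightening clockwise with over 1.1 N m about the pin (about 10 N at mid-grip) the grip swings on past the ring at nearly that force (+1.5 N m/rad), to a hard stop at 0.32 rad. Unloaded it springs straight. It gives this way only.
- cap_centre (a point): Centre of the filter holder's square steel cap, half-way up, 17 mm above the worktop. Square 27 x 27 mm, from 8 to 26 mm above the worktop, above it a tapering crown to 31 mm; amid a fixed round white plate 88 mm wide, 8 mm thick. x is square to a flat, z up: the ring fits with its x at a multiple of 90 degrees to this x, and once down is level with this point, the grip on the worktop.
- cap_corner (a point): One corner of the cap's square, half-way up, 19 mm from the cap's axis; turns with the cap. The ring has some 7 degrees of play on the cap each way. The cap turns stiffly (0.3 N m), then comes tight against a firm stop after turning clockwise by 15 to 50 degrees; where that is cannot be seen.
- wrench: The loose torque wrench; origin on its underside right below wrench_grip, x to the ring, z up. It lies with the underside of the grip on the worktop, the ring 9 mm clear of it.
- oil_bottle: Bystander: small brown dropper bottle with black cap, 34 mm across, 70 mm high, standing loose near the holder. Origin at the centre of its underside.
- beaker: Bystander: small glass beaker, 46 mm across, 58 mm high, standing loose near the holder. Origin at the centre of its underside.
- specimen_jar: Bystander: translucent jar with lid, 43 mm across, 48 mm high, standing loose on the right. Origin at the centre of its underside.

How it is judged (in metres and radians):
On the way, in this order (a step that is already met when the one before it is completed fails the run):
1. the ring of the wrench is right down over the cap (horizontal distance between wrench_head and cap_centre below 0.005 m and z of wrench_head in the frame of cap_centre below 0.006 m), for 0.2 s.
2. the wrench, on the cap, clicks: its head gives by more than 0.07 rad (angle between the x axis of wrench_grip and the x axis of wrench_head, either way round above 0.07 rad and horizontal distance between wrench_head and cap_centre below 0.005 m and z of wrench_head in the frame of cap_centre below 0.008 m), for 0.1 s.
At the end, for the whole second after the job is handed in: The wrench lies flat (within 0.06 rad) and at rest with its ring down over the cap (centres within 5 mm, not more than 6 mm too high), relaxed (head straight within 0.03 rad), and the cap is left turned tight: its corner at least 4.2 mm (13 degrees) from where it started (all of step 1 and angle between the x axis of wrench_grip and the x axis of wrench_head, either way round below 0.03 rad and angle between wrench's own z axis and vertical below 0.06 rad and distance of cap_corner from where it was at the start of the episode above 0.0042 m and linear speed of wrench below 0.01 m/s); the robot touches nothing.
It fails at once if the wrench is forced on past the click: its head is bent by more than 0.20 rad (angle between the x axis of wrench_grip and the x axis of wrench_head, either way round above 0.2 rad).
It fails at once if the oil bottle, the beaker or the specimen jar is shifted by more than 20 mm (distance of any of oil_bottle, beaker, specimen_jar from where it was at the start of the episode above 0.02 m).
It also fails if it takes over 64 s, if anything falls off the work surface, if the arm or the gripper's body presses on something with over 40 N, if the wrist force passes 120 N, or if a joint passes its speed limit or range.

### The arm

A 6-joint arm with a two-finger parallel gripper is mounted at the origin on a cart in front of the work surface, level with it; the furniture and walls round the work are solid. World frame = base frame: x ahead of the robot, y to its left, z up, the work surface at z = 0. Lengths are in m, angles in degrees, forces in N, time in s.
With the tool pointing down it reaches from about 0.35 to 0.725 m from the base axis. Payload 6 kg.
Tool frame: the origin (TCP) lies at the very end of the fingers, on their centre line; the grasp point (between the pads) lies 19 mm behind it; z points along the fingers, y is the direction in which the jaws open and shut (so a half turn about z gives the same grasp; the last joint's range is limited). The gripper opens to 85 mm and grips with 20 to 120 N. Pads are 22 mm wide; open, the fingers measure 114 mm over their backs; the gripper's body (76 mm by 85 mm) begins 54 mm behind the grasp point. The pads swing forward as they close: fully open they stand 13 mm farther back than shut.
Start: joints at [-44.135, 2.303, 4.859, 0, -92.561, -19.12], TCP at [0.27, -0.536, 0.231] pointing down, gripper open.
Joint ranges: [-146.85, 146.85], [-73.84, 115.35], [-62.03, 85.46], [-188.31, 113.3], [-161.28, -10.13], [-171.36, 171.36]. Speed limits (degrees/s): [147.25, 147.25, 172.46, 180, 180, 180].

### API

Orientations are given as [roll, pitch, yaw] about the fixed x, y, z axes, in that order (R = Rz(yaw) Ry(pitch) Rx(roll)).
In Python, from bench import arm gives the robot as it stands. Calls block until the motion is done:
- arm.goto(position, orientation): joint-space move of the TCP to a pose.
- arm.servo_line(position, rate=0.15, rotation=None): straight line of the TCP; rotation=None keeps the orientation; rate is the mean speed in m/s.
- arm.set_joints(angles): joint-space move.
- arm.open_gripper() and arm.close(grip_force=None): open the fingers fully, or close them until they stop; grip_force is the grip in N (None keeps the last).
- arm.sleep(seconds).
- arm.solve_ik(position, orientation): joint angles nearest the present ones, or None.
- arm.observe(): the state.
- arm.get_image(name): name is "side" or "top"; returns the picture (480x640x3 uint8, red, green, blue); there is no depth.
- arm.get_calibration(name): a dict with "camera_matrix" (3x3 intrinsics, pixels), "origin" and "attitude" of the camera in the world. Camera axes: x right, y down, z forward; pixel columns grow to the right and rows downward; lengths in m; the calibration is good to about 2 mm. A picture is of the moment at which its call begins. get_calibration takes no time and is no camera call.
A pose or a line that the arm cannot do raises arm.PlanningError and nothing moves.
- arm.sign_off(): hands the job in, once; it reports no verdict.
The state is a dict: "t": time; "joint_pos": joint angles; "joint_vel": joint speeds; "effort": joint torques, N m; "tool_pos": TCP position; "tool_rot": TCP orientation; "contact_force": force on the tool from outside, world axes, zero at the start; "moment": the same for the moment, N m; "finger_gap": finger opening in m.
Only numpy, scipy, OpenCV 4.12 (cv2) and the standard library are available. Lean on these libraries where they do the work, as an engineer would, in place of code of your own. Each camera call takes 0.05 s, during which the arm holds its last target. There are 200 camera calls.

## Working session

There is one attempt and no reset: what is moved stays moved. The work goes in short steps, each a Python script; the robot and the scene stay as the last script left them, time stands still between calls to the robot, and variables do not carry over. Pictures are saved under pics/ and viewed, about 8 in all and at most 12, crops included, and the job is handed in when it is done.

```bash
mkdir -p pics; ls; python3 - <<'E'
from bench import arm
import cv2
for n in ("top","side"):
    cv2.imwrite(f"pics/{n}0.png",arm.get_image(n)[:,:,::-1]); print(n,arm.get_calibration(n))
print(arm.observe())
E
```

```text
pics
top {'camera_matrix': array([[567.1649715 ,   0.        , 315.41014266],
       [  0.        , 567.1649715 , 236.64685421],
       [  0.        ,   0.        ,   1.        ]]), 'origin': array([ 0.30192273, -0.08977263,  1.29704749]), 'attitude': array([-169.66471278,    0.44776739,  -90.54663674])}
side {'camera_matrix': array([[572.21776705,   0.        , 313.0007401 ],
       [  0.        , 572.21776705, 242.16348306],
       [  0.        ,   0.        ,   1.        ]]), 'origin': array([ 0.27096158, -1.29090679,  0.86826055]), 'attitude': array([-122.61043945,   -1.09982203,  -11.72057838])}
{'t': 0.1, 'joint_pos': array([-4.41333764e+01,  2.33608603e+00,  4.80740297e+00, -1.97018689e-02,
       -9.25613843e+01, -1.91210478e+01]), 'joint_vel': array([-0.09394996, -0.06221057,  0.20520949,  0.0734423 , -0.05179838,
       -0.04337104]), 'effort': array([-5.30426521e-03, -3.69345331e+01,  3.48277366e+01,  6.95168763e+00,
       -4.57708404e-03,  1.36621927e-05]), 'tool_pos': array([ 0.26994702, -0.5355193 ,  0.23037655]), 'tool_rot': array([ 1.79908454e+02, -1.09052910e-02, -1.53253550e+02]), 'contact_force': array([-0.79491354, -0.30681097, -0.11910117]), 'moment': array([-0.05808737, -0.03347503, -0.00423402]), 'finger_gap': 0.08515231251923985}
```

View pics/top0.png

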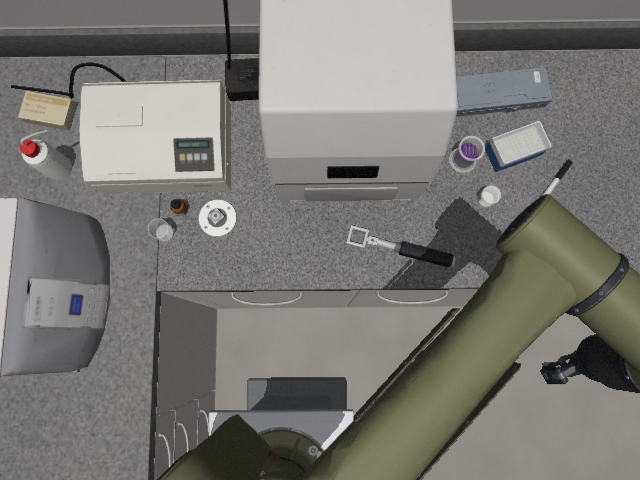

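View pics/side0.png

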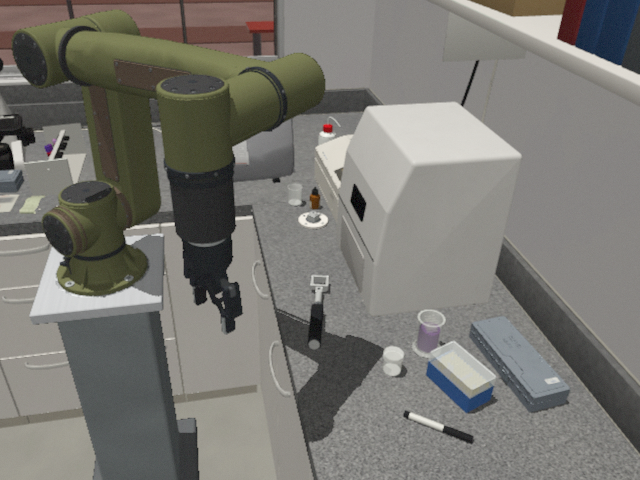

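The top view shows the wrench with its ring at about (358,236) and its grip at (428,253). The cap is at (217,217), the bottle at (179,206) and the beaker at (161,229). I'll enlarge both regions.

```bash
python3 - <<'E'
import cv2,numpy as np
t=cv2.imread("pics/top0.png")
r=lambda im,s:cv2.resize(im,None,fx=s,fy=s,interpolation=cv2.INTER_CUBIC)
a=r(t[215:275,335:465],6); b=r(t[190:250,140:270],4)
c=np.zeros((600,800,3),np.uint8); c[:360,:780]=a; c[360:600,:520]=b
cv2.imwrite("pics/crop0.png",c)
E
```

```text
(no output)
```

View pics/crop0.png

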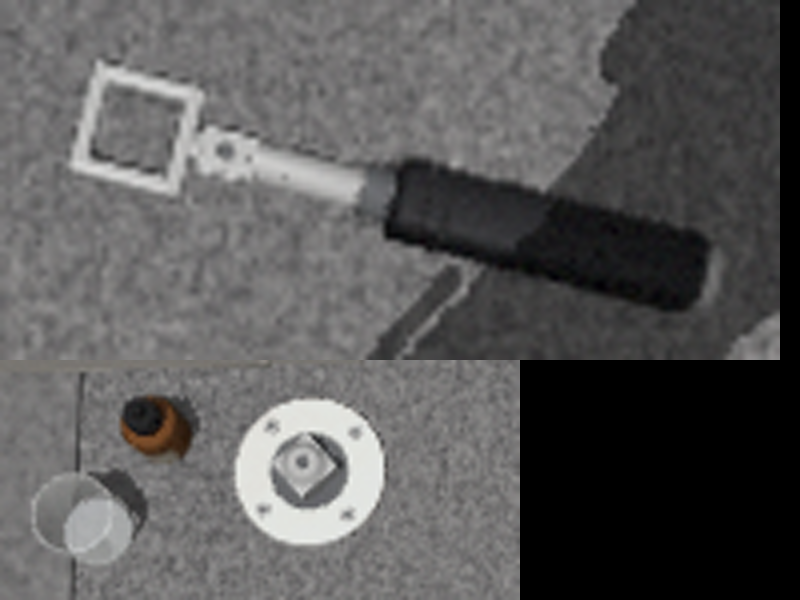

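```bash
cat > h.py <<'E'
import numpy as np, cv2
from scipy.spatial.transform import Rotation as R
from bench import arm
def world(name,uv,z):
    c=arm.get_calibration(name); M=R.from_euler('xyz',c['attitude'],degrees=True).as_matrix()
    uv=np.atleast_2d(np.asarray(uv,float)); d=(np.linalg.inv(c['camera_matrix'])@np.c_[uv,np.ones(len(uv))].T).T@M.T
    return c['origin']+d*((z-c['origin'][2])/d[:,2])[:,None]
def pix(name,P):
    c=arm.get_calibration(name); M=R.from_euler('xyz',c['attitude'],degrees=True).as_matrix()
    q=(np.atleast_2d(P)-c['origin'])@M@c['camera_matrix'].T
    return q[:,:2]/q[:,2:]
def crop2(u,off,s): return np.asarray(off)+(np.asarray(u,float)+.5)/s-.5
def ang(v): return np.degrees(np.arctan2(v[1],v[0]))
E
python3 - <<'E'
from h import *
ring=world('top',crop2([(100,62),(203,90),(180,195),(72,165)],(335,215),6),.025)
grip=world('top',crop2([(402,158),(712,232),(695,310),(388,235)],(335,215),6),.026)
print(ring.mean(0),[np.linalg.norm(ring[i]-ring[i-1]) for i in range(4)])
g=grip.mean(0);print(g,[np.linalg.norm(grip[i]-grip[i-1]) for i in range(4)])
v=ring.mean(0)-g;print(np.linalg.norm(v[:2]),ang(v),ang(ring[0]-ring[1]),ang(ring[3]-ring[2]))
l=lambda p:(p-np.array([0,360]))
plate=world('top',crop2(l(np.array([(310,472)])),(140,190),4),.008)
cap=world('top',crop2(l(np.array([(304,431),(341,462),(304,497),(270,466)])),(140,190),4),.026)
print(plate,cap.mean(0),[np.linalg.norm(cap[i]-cap[i-1]) for i in range(4)],[ang(cap[i]-cap[i-1]) for i in range(4)])
print(world('top',[(200,290),(400,290),(179,206),(161,232)],0))
print(world('top',[(262,150),(275,198),(430,198)],0.05))
print(world('side',[(313,219)],.008))
E
```

```text
[ 0.53468852 -0.17845537  0.025     ] [np.float64(0.041337159386554446), np.float64(0.04055791127326875), np.float64(0.04154216719901978), np.float64(0.04235484547340386)]
[ 0.4922799  -0.33201507  0.026     ] [np.float64(0.030091783121888267), np.float64(0.1193885810694333), np.float64(0.030571508506782783), np.float64(0.11788364332340949)]
0.15930810936817938 74.56143147259958 73.81250574231983 73.5927455688111
[[0.58461111 0.14640928 0.008     ]] [0.58542315 0.14623158 0.026     ] [np.float64(0.027945958867633795), np.float64(0.028508766243249797), np.float64(0.02906842812857553), np.float64(0.027133730956495166)] [np.float64(-43.09799055545822), np.float64(-130.49862325274214), np.float64(134.2471158906104), np.float64(47.327839350255914)]
[[ 0.4173116   0.18347073  0.        ]
 [ 0.41263848 -0.27380976  0.        ]
 [ 0.61535159  0.23828426  0.        ]
 [ 0.55352583  0.27826376  0.        ]]
[[ 0.73342461  0.03875731  0.05      ]
 [ 0.61939102  0.00846017  0.05      ]
 [ 0.61535303 -0.34195468  0.05      ]]
[[0.58632989 0.14791053 0.008     ]]
```

```bash
python3 - <<'E'
from h import *
yw=74.2; u=lambda a:np.array([np.cos(np.radians(a)),np.sin(np.radians(a)),0])
g=np.array([.4922,-.332,0])+u(yw)*.020
cap=np.array([.585,.1465,0])
for off in (0,180):
    for a,p in ((yw,g),(47,cap-140e-3*u(47)),(-3,cap-.14*u(-3)),(-23,cap-.14*u(-23))):
        y=(a+off+180)%360-180
        for z in (.06,.004):
            q=arm.solve_ik(p+[0,0,z],[180,0,y]); print(off,a,p.round(3),z,None if q is None else np.round(q))
E
```

```text
0 74.2 [ 0.498 -0.313  0.   ] 0.06 None
0 74.2 [ 0.498 -0.313  0.   ] 0.004 None
0 47 [0.49  0.044 0.   ] 0.06 [ 29. -12. -27.   0. -75. 108.]
0 47 [0.49  0.044 0.   ] 0.004 [ 29.  -9. -30.   0. -69. 108.]
0 -3 [0.445 0.154 0.   ] 0.06 [ 44. -16. -29.   0. -76.  43.]
0 -3 [0.445 0.154 0.   ] 0.004 [ 44. -13. -33.   0. -69.  43.]
0 -23 [0.456 0.201 0.   ] 0.06 [ 47. -11. -26.   0. -75.  20.]
0 -23 [0.456 0.201 0.   ] 0.004 [ 47.  -8. -29.   0. -69.  20.]
180 74.2 [ 0.498 -0.313  0.   ] 0.06 [-13.   3. -12.   0. -75.  -3.]
180 74.2 [ 0.498 -0.313  0.   ] 0.004 [-13.   6. -16.   0. -69.  -3.]
180 47 [0.49  0.044 0.   ] 0.06 [ 29. -12. -27.   0. -75. -72.]
180 47 [0.49  0.044 0.   ] 0.004 [ 29.  -9. -30.   0. -69. -72.]
180 -3 [0.445 0.154 0.   ] 0.06 [  44.  -16.  -29.   -0.  -76. -137.]
180 -3 [0.445 0.154 0.   ] 0.004 [  44.  -13.  -33.   -0.  -69. -137.]
180 -23 [0.456 0.201 0.   ] 0.06 [  47.  -11.  -26.    0.  -75. -160.]
180 -23 [0.456 0.201 0.   ] 0.004 [  47.   -8.  -29.    0.  -69. -160.]
```

```bash
python3 - <<'E'
from h import *
yw=74.2; u=lambda a:np.array([np.cos(np.radians(a)),np.sin(np.radians(a)),0])
g=np.array([.4922,-.332,0])+u(yw)*.020
o=[180,0,yw-180]
arm.goto(g+[0,0,.09],o); arm.servo_line(g+[0,0,.004],.1)
s=arm.observe(); print(s['t'],s['tool_pos'],s['contact_force'])
arm.close(80); s=arm.observe(); print(s['t'],s['finger_gap'],s['contact_force'],s['moment'])
arm.servo_line(g+[0,0,.05],.08); arm.sleep(.2); s=arm.observe(); print(s['t'],s['finger_gap'],s['tool_pos'],s['contact_force'],s['moment'])
a=arm.get_image('top')[:,:,::-1]; b=arm.get_image('side')[:,:,::-1]
r=lambda im,f:cv2.resize(im,None,fx=f,fy=f,interpolation=cv2.INTER_CUBIC)
c=np.zeros((600,800,3),np.uint8); c[:300,:650]=r(a[215:275,335:465],5); c[300:600,:480]=r(b[260:360,260:420],3)
cv2.imwrite("pics/lift.png",c)
E
```

```text
2.4167 [ 0.49817652 -0.31301289  0.00487602] [ 0.0701551  -0.48919838  0.07926385]
2.9833 0.026669398593668125 [0.14706443 0.42365638 2.39380718] [0.34788533 0.27293323 0.04894419]
3.9083 0.026592759375418284 [ 0.4972664  -0.31259412  0.04925375] [-0.62278894 -0.45640456 -3.65654897] [-0.06079349 -0.00104219 -0.04137197]
```

View pics/lift.png

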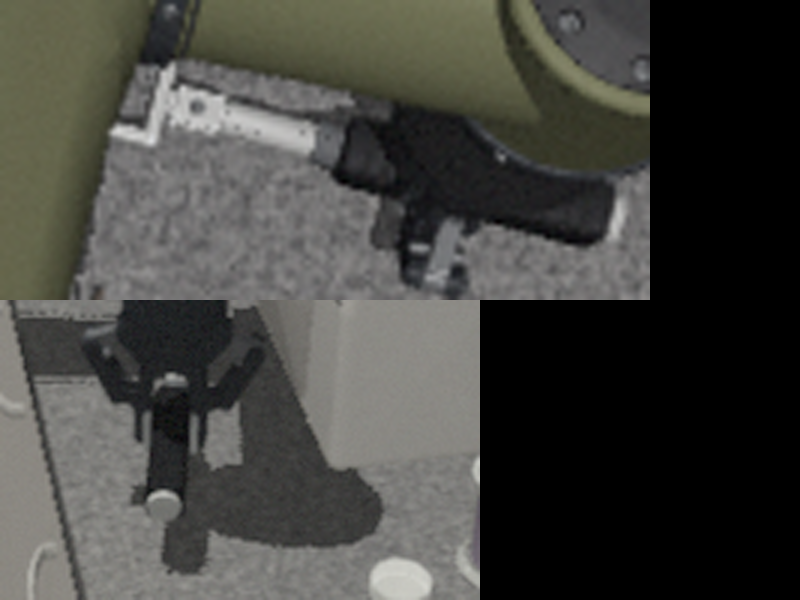

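```bash
python3 - <<'E'
from h import *
u=lambda a:np.array([np.cos(np.radians(a)),np.sin(np.radians(a)),0])
uv=crop2([(198,107)],(335,215),5); p=world('top',uv,.071); s=arm.observe()
print('pivot',p,'vs tcp',p-s['tool_pos'],np.linalg.norm((p-s['tool_pos'])[0,:2]),ang((p-s['tool_pos'])[0]))
cap=np.array([.585,.1465,0]); a=47
arm.servo_line(cap-.14*u(a)+[0,0,.055],.12,[180,0,a-180]); arm.sleep(.3)
s=arm.observe(); print(s['t'],s['tool_pos'],s['tool_rot'],s['contact_force'],s['moment'])
t=arm.get_image('top')[:,:,::-1]; b=arm.get_image('side')[:,:,::-1]
cv2.imwrite('pics/over_top.png',t);cv2.imwrite('pics/over_side.png',b)
r=lambda im,f:cv2.resize(im,None,fx=f,fy=f,interpolation=cv2.INTER_CUBIC)
c=np.zeros((600,800,3),np.uint8); c[:300,:500]=r(t[190:250,180:280],5); c[300:600,:500]=r(b[180:240,270:370],5)
cv2.imwrite("pics/over.png",c)
E
```

```text
pivot [[ 0.52562963 -0.21144187  0.071     ]] vs tcp [[0.02820097 0.10123957 0.02147054]] 0.10509398228523686 74.43446170744144
7.4333 [0.4895257  0.04403961 0.05499757] [ 1.79999838e+02 -1.67858959e-03 -1.33007130e+02] [ 0.66175397 -0.67598983 -3.05590035] [-0.04297109  0.07532761  0.02108988]
```

View pics/over.png

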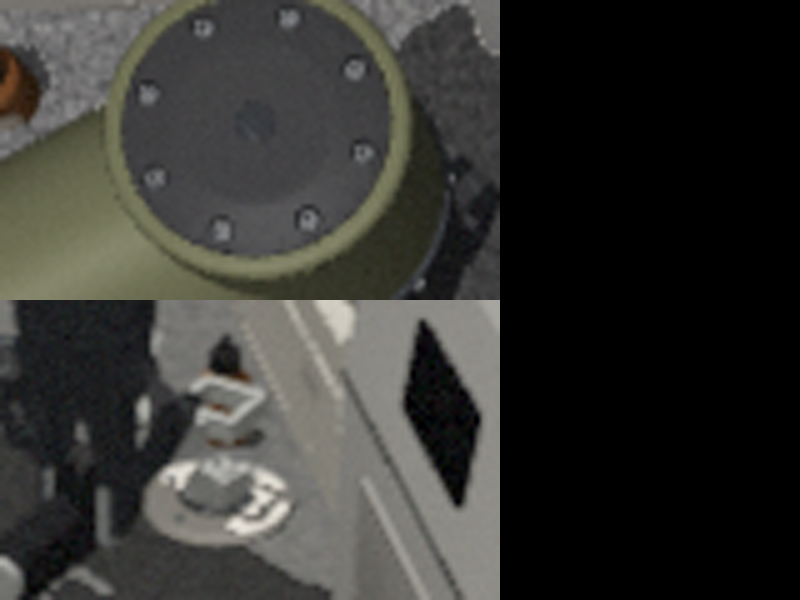

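```bash
python3 - <<'E'
from h import *
u=lambda a:np.array([np.cos(np.radians(a)),np.sin(np.radians(a)),0])
s=arm.observe(); t=s['tool_pos']*[1,1,0]; a=47.2
h=t+.14*u(a)
def show(P): print(((pix('side',P)-[270,180]+.5)*5-.5+[0,300]).round(0).tolist())
sq=lambda c,w,z,a:np.array([c+w*(i*u(a)+j*u(a+90))+[0,0,z] for i,j in ((1,1),(1,-1),(-1,-1),(-1,1))])
show(sq(h,.022,.075,a)); show(sq(h,.022,.059,a))
c=np.array([.585,.1465,0]); show(sq(c,.0135,.026,47)); show([c+[0,0,.031]]); show([c+.044*u(k)+[0,0,.008] for k in (0,90,180,270)])
E
python3 - <<'E'
import cv2
b=cv2.imread('pics/over_side.png')
cv2.imwrite('pics/over_big.png',cv2.resize(b[190:235,290:345],None,fx=12,fy=12,interpolation=cv2.INTER_CUBIC))
E
```

```text
[[204.0, 374.0], [268.0, 394.0], [230.0, 424.0], [165.0, 404.0]]
[[204.0, 398.0], [268.0, 418.0], [229.0, 448.0], [164.0, 428.0]]
[[208.0, 457.0], [247.0, 469.0], [224.0, 488.0], [184.0, 475.0]]
[[216.0, 465.0]]
[[287.0, 492.0], [201.0, 462.0], [143.0, 505.0], [231.0, 536.0]]
```

View pics/over_big.png

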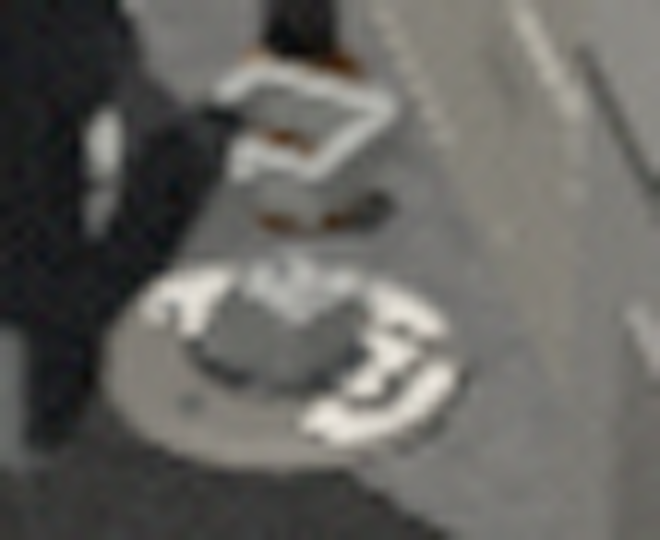

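```bash
cat >> h.py <<'E'
u=lambda a:np.array([np.cos(np.radians(a)),np.sin(np.radians(a)),0])
E
python3 - <<'E'
from h import *
cap=np.array([.5855,.147,0]); b=cap-.14*u(47)
arm.servo_line(b+[0,0,.030],.06); arm.sleep(.2)
s=arm.observe();f0=s['contact_force'];m0=s['moment'];print(s['t'],s['tool_pos'],f0,m0)
for z in (.025,.022,.019,.016,.013,.010,.007,.005):
    arm.servo_line(b+[0,0,z],.03); s=arm.observe(); d=s['contact_force']-f0
    print(z,s['tool_pos'].round(4),d.round(2),(s['moment']-m0).round(3))
    if d[2]>8: break
print(s['t'])
E
```

```text
8.3 [0.49030402 0.04471442 0.03045173] [-0.28102486 -0.29976112 -4.71754562] [-0.06330012  0.08434673 -0.02295449]
0.025 [0.4898 0.0445 0.0246] [0.35 0.05 0.77] [ 0.03  -0.033  0.018]
0.022 [0.4899 0.0446 0.0218] [-0.67 -0.21  1.05] [ 0.028 -0.061  0.052]
0.019 [0.4906 0.0446 0.0199] [-1.18 -0.44  5.7 ] [0.08  0.082 0.082]
0.016 [0.4908 0.045  0.0167] [-0.33 -0.41  7.5 ] [ 0.571 -0.355  0.107]
0.013 [0.4906 0.0448 0.0134] [1.48 0.33 7.16] [ 0.662 -0.74   0.02 ]
0.01 [0.4905 0.0447 0.0107] [-0.65 -0.2  10.53] [ 0.454 -0.232  0.049]
9.8667
```

```bash
python3 - <<'E'
from h import *
b=arm.get_image('side')[:,:,::-1]
cv2.imwrite('pics/d1.png',cv2.resize(b[190:250,280:350],None,fx=10,fy=10,interpolation=cv2.INTER_CUBIC))
s=arm.observe();print(s['tool_pos'],s['tool_rot'],s['contact_force'])
t=s['tool_pos']*[1,1,0];h=t+.14*u(47)
sq=lambda c,w,z,a:np.array([c+w*(i*u(a)+j*u(a+90))+[0,0,z] for i,j in ((1,1),(1,-1),(-1,-1),(-1,1))])
for z in (.031,.041): print(((pix('side',sq(h,.022,z,47))-[280,190]+.5)*10).round().tolist())
E
```

```text
[0.49054116 0.04466732 0.01066887] [-1.79947846e+02  4.63991045e-02 -1.32987567e+02] [-0.97656902 -0.71288511  5.57964156]
[[311.0, 179.0], [438.0, 219.0], [361.0, 281.0], [233.0, 240.0]]
[[312.0, 150.0], [439.0, 189.0], [362.0, 251.0], [234.0, 210.0]]
```

View pics/d1.png

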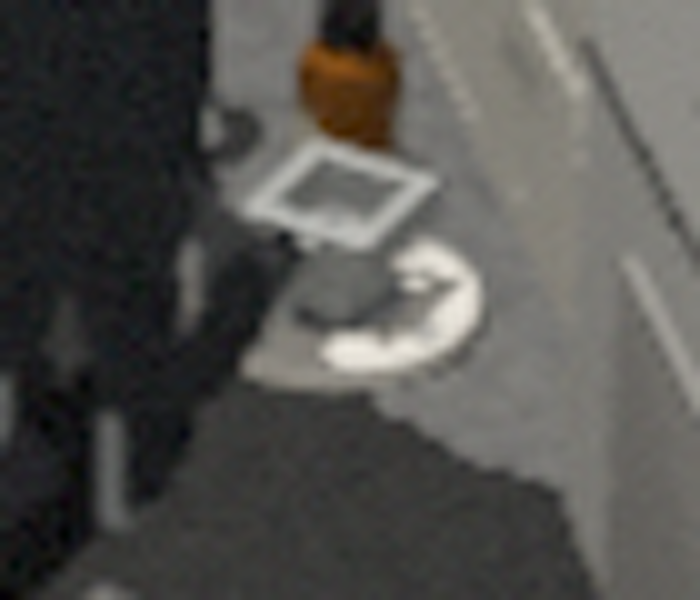

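```bash
python3 - <<'E'
from h import *
from scipy.optimize import least_squares
def fit(n,win):
    im=cv2.imread(f'pics/{n}0.png'); x0,y0,x1,y1=win; g=im[y0:y1,x0:x1].min(2).astype(float)
    m=(cv2.resize(g,None,fx=4,fy=4,interpolation=cv2.INTER_CUBIC)>175).astype(np.uint8)
    cs,_=cv2.findContours(m,cv2.RETR_EXTERNAL,cv2.CHAIN_APPROX_NONE); c=max(cs,key=cv2.contourArea)[:,0]
    c=cv2.convexHull(c)[:,0]; e=cv2.fitEllipse(c.astype(np.float32))
    uv=crop2(c,(x0,y0),4); W=world(n,uv,.008)[:,:2]
    r=least_squares(lambda p:np.hypot(*(W-p[:2]).T)-p[2],[.585,.147,.044],loss='soft_l1',f_scale=.001)
    print(n,r.x,np.abs(r.fun).max(),len(c),crop2(e[0],(x0,y0),4))
fit('top',(190,190,250,245)); fit('side',(290,200,340,235))
a=cv2.imread('pics/side0.png')[195:240,285:345]; 
c=cv2.resize(a,None,fx=12,fy=12,interpolation=cv2.INTER_CUBIC)
for P,col in ((np.array([.5855,.147,0]),(0,0,255)),(np.array([.5855,.150,0]),(255,0,0))):
    Q=np.array([P+.0135*(i*u(47)+j*u(137))+[0,0,.026] for i,j in ((1,1),(1,-1),(-1,-1),(-1,1))])
    q=(pix('side',Q)-[285,195]+.5)*12; cv2.polylines(c,[q.astype(int)],True,col,1)
cv2.imwrite('pics/cap_side.png',c)
E
```

```text
top [0.58525616 0.14681765 0.0436295 ] 0.0007115201046631048 43 [216.95256424 217.45924759]
side [0.58503364 0.1475237  0.04491394] 0.0009140685634866294 34 [312.62380981 219.25598717]
```

View pics/cap_side.png

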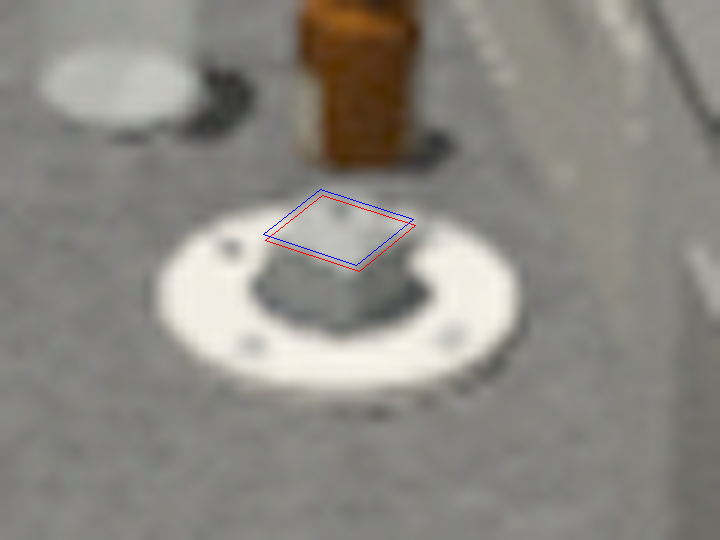

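```bash
cat >> h.py <<'E'
def go(c,a,z,rate=.05):   # ring centre c (xy), wrench yaw a, TCP height z
    arm.servo_line(np.r_[c-.14*u(a)[:2],z],rate,[180,0,a-180])
def rd(n=3):
    S=[]
    for _ in range(n): arm.sleep(.04); S.append(arm.observe())
    f=np.mean([s['contact_force'] for s in S],0); m=np.mean([s['moment'] for s in S],0)
    return S[-1],f,m
E
python3 - <<'E'
from h import *
c0=np.array([.5855,.147])
go(c0,47,.030); s,f0,m0=rd(4); print(s['t'],f0.round(2),m0.round(3))
for d in ((0,0),(0,-.0015),(0,.0015),(.0015,0),(-.0015,0)):
    c=c0+(d[0]*u(47)+d[1]*u(137))[:2]
    go(c,47,.022); go(c,47,.014); s,f,m=rd(); df,dm=f-f0,m-m0
    print(d,s['tool_pos'].round(4),df.round(2),dm.round(3),'along/left of load',(np.array([-dm[1],dm[0]])@np.c_[u(47)[:2],u(137)[:2]]/max(df[2],1)).round(3))
    if abs(dm[:2]).max()<.2 : print('in?');break
    go(c,47,.022)
print(s['t'])
E
```

```text
10.6333 [ 0.03 -0.11 -4.24] [-0.04   0.035 -0.028]
(0, 0) [0.4901 0.0446 0.0141] [-0.06 -0.46  0.37] [0.003 0.022 0.019] along/left of load [-0.013  0.018]
in?
11.375
```

```bash
python3 - <<'E'
from h import *
c0=np.array([.5855,.147])
f0=np.array([.03,-.11,-4.24]);m0=np.array([-.04,.035,-.028])
b=arm.get_image('side')[:,:,::-1]
cv2.imwrite('pics/d2.png',cv2.resize(b[190:250,280:350],None,fx=10,fy=10,interpolation=cv2.INTER_CUBIC))
t=arm.observe()['tool_pos']
sq=lambda c,w,z,a:np.array([c+w*(i*u(a)+j*u(a+90))+[0,0,z] for i,j in ((1,1),(1,-1),(-1,-1),(-1,1))])
for z in (.034,.041): print(((pix('side',sq(np.r_[c0,0],.022,z,47))-[280,190]+.5)*10).round().tolist())
E
```

```text
[[310.0, 170.0], [437.0, 210.0], [360.0, 272.0], [232.0, 231.0]]
[[310.0, 150.0], [437.0, 189.0], [360.0, 252.0], [232.0, 211.0]]
```

View pics/d2.png

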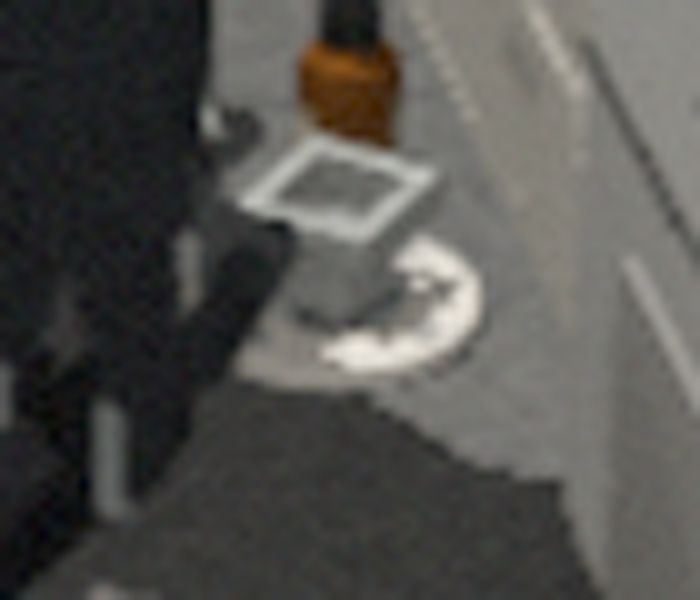

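```bash
cat >> h.py <<'E'
def gp(c,a,z,p,rate=.05):   # with tool pitched so that the ring end goes down by p deg
    L=.14*np.cos(0)+.019*np.sin(np.radians(p))
    arm.servo_line(np.r_[c-L*u(a)[:2],z],rate,[180,-p,a-180])
E
python3 - <<'E'
from h import *
c0=np.array([.5855,.147]); P=4.2
go(c0,47,.035); arm.close(120); gp(c0,47,.035,P,.03); gp(c0,47,.027,P); s,f0,m0=rd(5); print(s['t'],s['tool_rot'],f0.round(2),m0.round(3),s['finger_gap'])
done=False
D=[(0,0)]+[(.0013*np.cos(k),.0013*np.sin(k)) for k in np.arange(8)*np.pi/4]
for d in D:
    c=c0+(d[0]*u(47)+d[1]*u(137))[:2]
    gp(c,47,.0235,P); 
    for z in (.0205,.0175):
        gp(c,47,z,P,.04); s,f,m=rd(2); df,dm=f-f0,m-m0
        mom=np.array([-dm[1],dm[0]])@np.c_[u(47)[:2],u(137)[:2]]
        print(np.round(np.array(d)*1e3,1),z,s['tool_pos'][2].round(4),df.round(1),mom.round(2))
        if mom[0]>.25: break
    else: print('in'); break
print(s['t'])
E
```

```text
12.975 [-179.98599573   -4.16316471 -133.00457543] [ 0.23 -0.17 -4.11] [ 0.166 -0.146 -0.006] 0.0265440357689615
[0. 0.] 0.0205 0.021 [0.  0.6 2.9] [ 0.16 -0.06]
[0. 0.] 0.0175 0.0189 [-4.3 -1.6 10.3] [-0.41  0.48]
in
13.8917
```

```bash
python3 - <<'E'
from h import *
f0=np.array([.23,-.17,-4.11]); P=4.2
B=np.c_[u(47)[:2],u(137)[:2]]
c=np.array([.5855,.147]); gp(c,47,.0235,P)
d=np.array([-.0015,.0007]); z=.0205; n=0
while z>.0045 and n<24:
    n+=1; gp(c+B@d,47,z,P,.04); s,f,m=rd(2); df=f-f0; l=df[:2]@B
    print((d*1e3).round(1),z,s['tool_pos'].round(4),'F',l.round(1),df[2].round(1),s['t'].round(1) if hasattr(s['t'],'round') else s['t'])
    if df[2]>7: z+=.003; d=d+np.clip(l*.0003,-.001,.001); gp(c+B@d,47,z,P,.04)
    else: z-=.0025
E
```

```text
[-1.5  0.7] 0.0205 [0.4872 0.043  0.02  ] F [1.4 0.4] -0.6 14.4917
[-1.5  0.7] 0.018000000000000002 [0.4874 0.0429 0.0179] F [ 0.9 -0.4] -0.0 14.825
[-1.5  0.7] 0.015500000000000002 [0.4875 0.0429 0.0154] F [ 1.1 -0.2] -0.2 15.1583
[-1.5  0.7] 0.013000000000000001 [0.4875 0.0429 0.0129] F [0.8 0.5] 0.1 15.4917
[-1.5  0.7] 0.0105 [0.4875 0.043  0.0104] F [ 0.9 -0.1] -0.3 15.825
[-1.5  0.7] 0.008 [0.4875 0.043  0.0079] F [0.1 1. ] -0.3 16.1583
[-1.5  0.7] 0.0055 [0.4875 0.043  0.0054] F [0.6 0.3] 0.4 16.4917
```

```bash
python3 - <<'E'
from h import *
P=4.2; B=np.c_[u(47)[:2],u(137)[:2]]; c=np.array([.5855,.147])+B@[-.0015,.0007]; f0=np.array([.23,-.17,-4.11])
for z in (.0045,.0035):
    gp(c,47,z,P,.03); s,f,m=rd(3); print(z,s['tool_pos'],(f-f0).round(1),s['t'])
    if (f-f0)[2]>4: break
b=arm.get_image('side')[:,:,::-1]; t=arm.get_image('top')[:,:,::-1]
x=np.zeros((600,800,3),np.uint8); x[:480,:560]=cv2.resize(b[190:250,280:350],None,fx=8,fy=8,interpolation=cv2.INTER_CUBIC)
x[:180,560:]=cv2.resize(t[190:250,170:250],None,fx=3,fy=3)
cv2.imwrite('pics/in.png',x)
E
```

```text
0.0045 [0.48762547 0.04295311 0.00471382] [-0.8 -0.4  2.4] 16.8667
0.0035 [0.48767387 0.04291497 0.00462853] [-5.1  0.3  9.4] 17.2417
```

View pics/in.png

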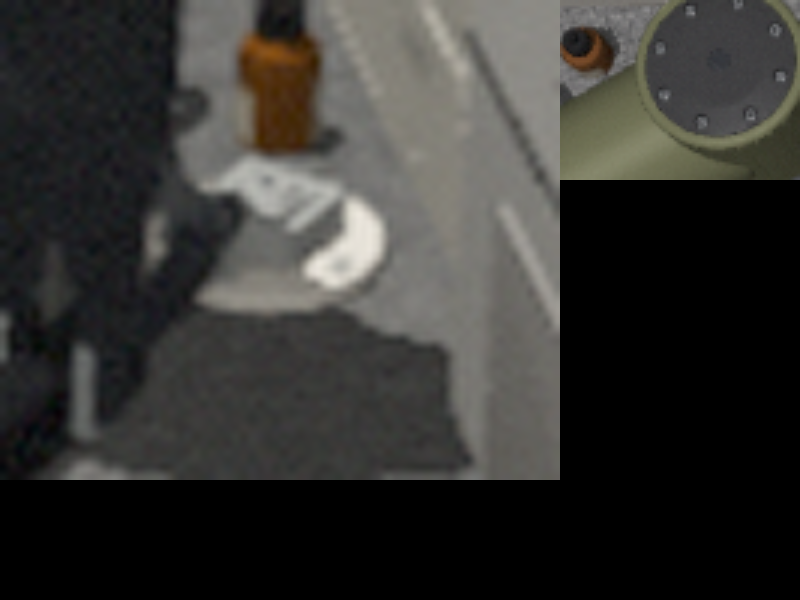

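```bash
cat >> h.py <<'E'
CAP=np.array([.5855,.147])+np.c_[u(47)[:2],u(137)[:2]]@[-.0015,.0007]
F0=np.array([.23,-.17]); P=4.2
def torq(a):
    s,f,m=rd(2); F=f[:2]-F0; t=s['tool_pos'][:2]+.017*u(a)[:2]; X=lambda r:r[0]*F[1]-r[1]*F[0]
    mz=m[2]+.01
    piv=s['tool_pos'][:2]+.105*u(a)[:2]
    ay=(s['tool_rot'][2]+180+180)%360-180
    print('cmd %.1f yaw %.2f pos %s F(along,left) %s fz %.1f mz %.2f Tcap %.2f Tpiv %.2f t %.1f'%(a,ay,s['tool_pos'].round(4),(F@np.c_[u(a)[:2],u(a+90)[:2]]).round(1),f[2],mz,mz+X(t-CAP),mz+X(t-piv),s['t']))
    return ay,mz+X(t-piv)
E
python3 - <<'E'
from h import *
gp(CAP,47,.0048,P,.03); torq(47)
a=47
while a>-14:
    a-=2; gp(CAP,a,.0048,P,.04); y,tp=torq(a)
    if abs(tp)>.75: break
E
```

```text
cmd 47.0 yaw 47.00 pos [0.4876 0.043  0.0047] F(along,left) [-0.4  1.9] fz -1.9 mz 0.01 Tcap -0.23 Tpiv -0.16 t 17.7
cmd 45.0 yaw 45.05 pos [0.484  0.0465 0.0047] F(along,left) [-0.3  1.1] fz -1.4 mz 0.00 Tcap -0.13 Tpiv -0.09 t 18.0
cmd 43.0 yaw 43.06 pos [0.4805 0.0499 0.0047] F(along,left) [-0.6  1.4] fz -2.0 mz 0.04 Tcap -0.14 Tpiv -0.09 t 18.4
cmd 41.0 yaw 41.06 pos [0.4772 0.0536 0.0047] F(along,left) [-0.6  1. ] fz -2.0 mz 0.02 Tcap -0.11 Tpiv -0.07 t 18.8
cmd 39.0 yaw 39.07 pos [0.4741 0.0574 0.0047] F(along,left) [0.2 1.3] fz -2.7 mz 0.00 Tcap -0.15 Tpiv -0.11 t 19.1
cmd 37.0 yaw 37.06 pos [0.4711 0.0612 0.0048] F(along,left) [-0.1  1.4] fz -3.6 mz 0.03 Tcap -0.14 Tpiv -0.09 t 19.5
cmd 35.0 yaw 35.07 pos [0.4682 0.0653 0.0048] F(along,left) [-0.4  1.3] fz -2.5 mz 0.14 Tcap -0.03 Tpiv 0.02 t 19.8
cmd 33.0 yaw 33.07 pos [0.4655 0.0694 0.0047] F(along,left) [0.6 1.9] fz -3.4 mz 0.30 Tcap 0.06 Tpiv 0.13 t 20.2
cmd 31.0 yaw 31.07 pos [0.4628 0.0736 0.0048] F(along,left) [0.1 2.8] fz -3.8 mz 0.44 Tcap 0.09 Tpiv 0.19 t 20.5
cmd 29.0 yaw 29.07 pos [0.4603 0.0778 0.0047] F(along,left
[... 503 characters left out ...]
 0.18 t 22.3
cmd 19.0 yaw 19.02 pos [0.4501 0.1004 0.0047] F(along,left) [-2.6  5. ] fz -2.8 mz 0.63 Tcap 0.01 Tpiv 0.19 t 22.7
cmd 17.0 yaw 17.03 pos [0.4485 0.1051 0.0048] F(along,left) [-3.   5.1] fz -2.6 mz 0.67 Tcap 0.03 Tpiv 0.22 t 23.1
cmd 15.0 yaw 15.03 pos [0.4471 0.1099 0.0048] F(along,left) [-4.   5.2] fz -2.2 mz 0.71 Tcap 0.07 Tpiv 0.25 t 23.4
cmd 13.0 yaw 13.03 pos [0.4459 0.1147 0.0047] F(along,left) [-4.   5.7] fz -2.3 mz 0.72 Tcap 0.02 Tpiv 0.22 t 23.8
cmd 11.0 yaw 11.06 pos [0.4448 0.1193 0.0047] F(along,left) [-4.2  5.4] fz -1.9 mz 0.92 Tcap 0.24 Tpiv 0.44 t 24.1
cmd 9.0 yaw 9.06 pos [0.444  0.1235 0.0048] F(along,left) [-5.4  0.7] fz -1.0 mz 1.15 Tcap 1.07 Tpiv 1.10 t 24.5
```

```bash
python3 - <<'E'
from h import *
piv=CAP-.035*u(9.5)[:2]
for a in (8,7,6,5,4.5):
    gp(piv+.035*u(a)[:2],a,.0048,P,.03); torq(a)
b=arm.get_image('side')[:,:,::-1]; t=arm.get_image('top')[:,:,::-1]
cv2.imwrite('pics/cs.png',b);cv2.imwrite('pics/ct.png',t)
x=np.zeros((600,800,3),np.uint8); x[:600,:600]=cv2.resize(b[190:265,270:345],(600,600),interpolation=cv2.INTER_CUBIC)
x[:200,600:]=cv2.resize(t[190:290,170:270],(200,200))
cv2.imwrite('pics/click.png',x)
E
```

```text
cmd 8.0 yaw 8.07 pos [0.4437 0.1253 0.0047] F(along,left) [-5.7  1.1] fz -0.8 mz 1.15 Tcap 1.00 Tpiv 1.05 t 24.8
cmd 7.0 yaw 7.07 pos [0.4435 0.1272 0.0048] F(along,left) [-6.   1.2] fz -1.0 mz 1.22 Tcap 1.06 Tpiv 1.11 t 25.1
cmd 6.0 yaw 6.07 pos [0.4433 0.129  0.0048] F(along,left) [-6.   1.4] fz -1.0 mz 1.25 Tcap 1.06 Tpiv 1.12 t 25.5
cmd 5.0 yaw 5.08 pos [0.443  0.1309 0.0047] F(along,left) [-6.6  1.6] fz -1.2 mz 1.26 Tcap 1.04 Tpiv 1.12 t 25.8
cmd 4.5 yaw 4.58 pos [0.4429 0.1318 0.0047] F(along,left) [-6.2  1.2] fz -0.2 mz 1.36 Tcap 1.19 Tpiv 1.25 t 26.1
```

View pics/click.png

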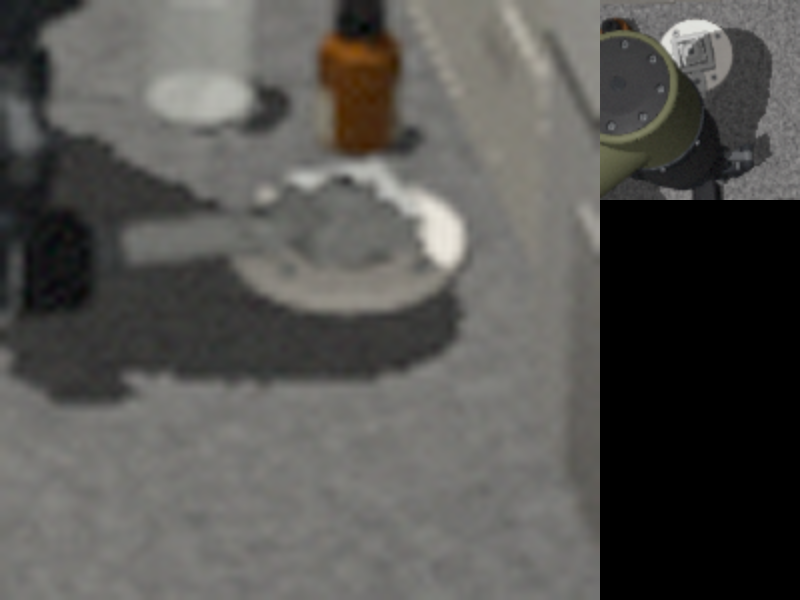

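```bash
python3 - <<'E'
from h import *
piv=CAP-.035*u(9.5)[:2]
for a in (3.7,3.0):
    gp(piv+.035*u(a)[:2],a,.0048,P,.03); torq(a)
arm.sleep(.15)
t=arm.get_image('top')[:,:,::-1]; b=arm.get_image('side')[:,:,::-1]
cv2.imwrite('pics/ct2.png',t); cv2.imwrite('pics/cs2.png',b)
g=t[195:250,195:240]; g=cv2.convertScaleAbs(g,alpha=1.3)
x=np.zeros((600,800,3),np.uint8); x[:,:490]=cv2.resize(g,(490,600),interpolation=cv2.INTER_CUBIC)
x[:300,490:790]=cv2.resize(cv2.convertScaleAbs(b[200:240,280:340],alpha=1.5),(300,200),interpolation=cv2.INTER_CUBIC)[:300] if 0 else cv2.resize(cv2.convertScaleAbs(b[195:235,285:325],alpha=1.5),(300,300),interpolation=cv2.INTER_CUBIC)
cv2.imwrite('pics/click2.png',x)
E
```

```text
cmd 3.7 yaw 3.78 pos [0.4428 0.1333 0.0048] F(along,left) [-5.9  1.6] fz -0.7 mz 1.32 Tcap 1.10 Tpiv 1.18 t 26.6
cmd 3.0 yaw 3.09 pos [0.4427 0.1346 0.0048] F(along,left) [-6.8  1.1] fz -0.1 mz 1.35 Tcap 1.17 Tpiv 1.24 t 26.9
```

View pics/click2.png

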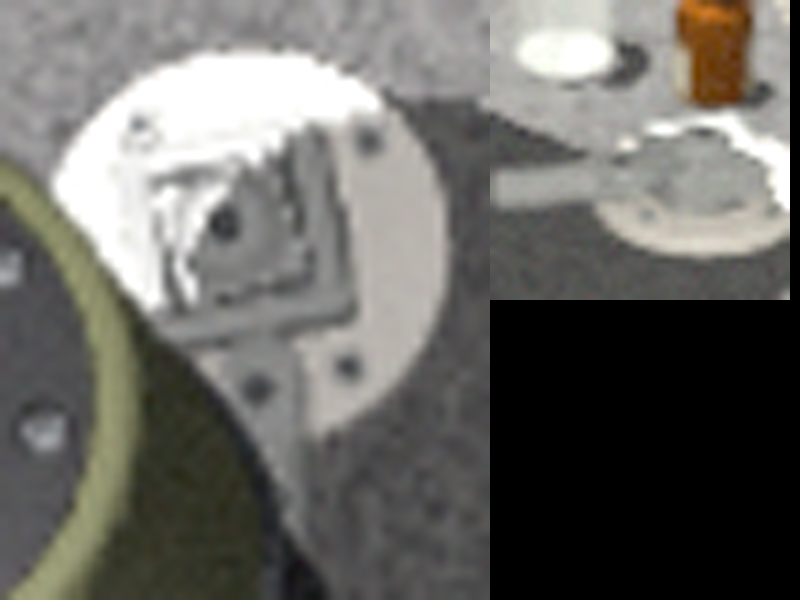

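```bash
python3 - <<'E'
from h import *
s=490/45
W=lambda p,z=.025:world('top',crop2(np.array(p),(195,195),s),z)
for n,p in (('right out',[(355,310),(325,125)]),('right in',[(308,265),(290,150)]),('bottom out',[(355,313),(185,345)]),('bottom in',[(308,268),(205,300)]),('tube R',[(305,530),(300,350)]),('pin-ring',[(257,388),(226+10,235)])):
    w=W(p); print(n,ang(w[1]-w[0]),np.linalg.norm(w[1]-w[0]))
pin=W([(257,388)])[0]; t=arm.observe(); print(pin,t['tool_pos'],ang(pin-t['tool_pos']),np.linalg.norm((pin-t['tool_pos'])[:2]))
E
```

```text
right out 10.041606306451683 0.040696633531274486
right in 9.800189474917524 0.025294369180558073
bottom out 100.28539781223142 0.0362654314624241
bottom in 107.118355708333 0.02259043034597071
tube R 2.70587031096163 0.038466581472906436
pin-ring 8.861962019738094 0.03335045574886471
[0.55147495 0.14031685 0.025     ] [0.44271047 0.13458817 0.00474113] 3.0150143053677705 0.10891523858420535
```

```bash
python3 - <<'E'
from h import *
piv=CAP-.035*u(9.5)[:2]
for a in (5,7,9): gp(piv+.035*u(a)[:2],a,.0048,P,.03); 
torq(a)
while a<14:
    a+=.7; gp(CAP,a,.0048,P,.03); y,tp=torq(a)
    if tp<.25: break
s=arm.observe(); F=s['contact_force']; print(F)
E
```

```text
cmd 9.0 yaw 9.04 pos [0.4441 0.1234 0.0047] F(along,left) [-5.6  0.9] fz -0.8 mz 1.35 Tcap 1.23 Tpiv 1.27 t 28.1
cmd 9.7 yaw 9.75 pos [0.4443 0.122  0.0048] F(along,left) [-5.1  1.9] fz -0.7 mz 1.33 Tcap 1.09 Tpiv 1.17 t 28.4
cmd 10.4 yaw 10.44 pos [0.4446 0.1207 0.0048] F(along,left) [-5.7  2.6] fz -1.2 mz 1.20 Tcap 0.88 Tpiv 0.97 t 28.7
cmd 11.1 yaw 11.11 pos [0.4449 0.1194 0.0047] F(along,left) [-6.1  4.9] fz -1.1 mz 0.85 Tcap 0.24 Tpiv 0.42 t 29.1
cmd 11.8 yaw 11.80 pos [0.4452 0.1178 0.0047] F(along,left) [-5.1  5.2] fz -0.7 mz 0.75 Tcap 0.11 Tpiv 0.30 t 29.4
cmd 12.5 yaw 12.49 pos [0.4457 0.1161 0.0048] F(along,left) [-4.9  4.3] fz -1.1 mz 0.62 Tcap 0.08 Tpiv 0.24 t 29.7
[-5.45480416  3.23928054 -0.71588702]
```

```bash
python3 - <<'E'
from h import *
arm.open_gripper(); arm.sleep(.2); s=arm.observe(); print(s['finger_gap'],s['contact_force'],s['tool_pos'])
arm.servo_line(s['tool_pos']+[0,0,.12],.08); print(arm.observe()['contact_force'])
arm.goto([.38,-.25,.25],[180,0,-150]); arm.sleep(.3)
t=arm.get_image('top')[:,:,::-1]; b=arm.get_image('side')[:,:,::-1]; cv2.imwrite('pics/fin_t.png',t); cv2.imwrite('pics/fin_s.png',b)
print(arm.observe()['t'])
# dark grip segmentation
o=cv2.imread('pics/top0.png'); 
m=(t[225:320,180:265].max(2)<45).astype(np.uint8)
n,l,st,ce=cv2.connectedComponentsWithStats(m); print(st[1:][st[1:,4]>30])
k=1+st[1:,4].argmax(); ys,xs=np.nonzero(l==k)
r=cv2.minAreaRect(np.c_[xs,ys].astype(np.float32)); bx=cv2.boxPoints(r)+[180,225]; w=world('top',bx,.026)
print('grip',w.mean(0),[ (np.linalg.norm(w[i]-w[i-1]).round(3),ang(w[i]-w[i-1]).round(1)) for i in range(4)])
# bystanders: change in image vs start
for n,(x0,y0,x1,y1) in (('bottle',(165,195,192,216)),('beaker',(145,216,176,243)),('jars',(445,130,505,210))):
    print(n,np.abs(t[y0:y1,x0:x1].astype(int)-o[y0:y1,x0:x1]).mean())
# gray map of ring region
g=cv2.cvtColor(np.ascontiguousarray(t[203:250,200:240]),cv2.COLOR_BGR2GRAY)
print('\n'.join(''.join(' .:-=+*#%@'[v*10//256] for v in r) for r in g))
E
```

```text
0.08531068622713817 [ 0.65026319 -0.03945494 -0.11008121] [0.44593731 0.11578278 0.00479672]
[ 0.4324302   0.07907432 -0.20006077]
34.0583
[[ 40  32  13  17  72]
 [ 45  60  22  26 114]]
grip [0.39911398 0.09500468 0.026     ] [(np.float64(0.053), np.float64(14.3)), (np.float64(0.046), np.float64(-77.3)), (np.float64(0.053), np.float64(-166.1)), (np.float64(0.045), np.float64(102.6))]
bottle 2.18694885361552
beaker 1.8247710075667065
jars 4.014513888888889<stdin>:19: RuntimeWarning: overflow encountered in scalar multiply
Traceback (most recent call last):
OverflowError: Python integer 256 out of bounds for uint8
```

```bash
python3 - <<'E'
from h import *
t=cv2.imread('pics/fin_t.png'); g=cv2.cvtColor(t[200:318,198:246],cv2.COLOR_BGR2GRAY).astype(int)
print('\n'.join('%3d '%(200+i)+''.join(' .:-=+*#%@'[v*10//256] for v in r) for i,r in enumerate(g)))
for a in (10,12.5):
    gr=CAP-.15*u(a)[:2]; L=[np.r_[CAP,.025]]+[np.r_[gr+d*u(a)[:2],.03] for d in (.115,.05,0,-.07)]
    print(a,pix('top',L).round(1).tolist())
E
```

```text
200 ====+=========*%%%%%%%%%%#=++=======+=========-=
201 ==========+*%%%%%%%%%%%%%%%#==+=====-=====--=+==
202 +========*%%%%%%%%%%%%%%%%%%%%+++============+==
203 ========*%%%%%%%%%%%%%%%%%%%%%%+-============+==
204 =====-=#%%%%%%%%%%%%%%%%%%%%%%%%*-++-====++=====
205 ======#%%**#%%%%%%%%%%*##**%%%%%%#=+===+========
206 +=--=#%%#=+#%%%%%%#######*=*%%%%#%+=============
207 ==-=*%%%**#*%#########%##*-*%#++%%%=+++=-=======
208 ===*%%%%%*+#######%##*++#*:*%*+*#%%%-=+++=======
209 ===#%%%##########*+*##-=##-+*%**%%%%+=+=========
210 ==*%%%%######*+=++***#--##+=*%%%%%%%#-==========
211 ==#%%%%###+===-++++++**-##*-*%%%%%%%%==========+
212 =+%%%%%*##=+#*+*###*++*:*#*=%%%%%%%%%*+========-
213 =+%%%%%%##*##**##**#*++-+##-*%%%%%%%%#===+====-:
214 =#%%%%%%##**#+##+=+##*+*=##==%%%%%%%%%-======-::
215 +%%%%%%%##*=**##=-=*#*+*-##*=%%%%%%%%%-======:::
216 +%%%%%%%###=**##+-=##*+*=##*:*%%%%%%%%-=====-:::
217 +%%%%%%%###++**##**##++##*#*:+%%%%%%%%======::::
218 +%%%%%%%%##*-***###****##=##-+%%%%%%%%-====-:-::
219 *%%%%%%%%##*-#*********#*=##+=*%%%%%%%-====:-::-
220 +%%%%%%%%###-+*******#+===##*=+%%%%%
[... 4623 characters left out ...]

308 ----------------=============== .:.......   .+++
309 -------------------=++++++++++++......:-====++++
310 -------------------=+++++++++++++ .-=*****+=-+++
311 -------------------++++++++++++++++**#%#*+==++++
312 -------------------+++++++++++++++****+=-+++++++
313 -------------------+++++++++++++++=--+++++++++++
314 -------------------+++++++++++++++++++++++++++++
315 -------------------+++++++++++++++++++++++++++++
316 -------------------+++++++++++++++++++++++++++++
317 -------------------+++++++++++++++++++++++++++++
10 [[215.8, 216.3], [217.7, 230.6], [222.1, 258.4], [225.6, 280.1], [230.4, 311.0]]
12.5 [[215.8, 216.3], [218.4, 230.5], [224.0, 258.0], [228.4, 279.5], [234.7, 310.1]]
```

```bash
python3 -c "
from bench import arm
arm.sleep(.3); arm.sign_off()"
```

```text
the job is handed in; nothing more can be done
```

The wrench clicked on the cap, I eased it off and let go, and the job was handed in at about 34 s of the 64 s allowed. `sign_off` gives no verdict, so the checks below are my own.

- **Fitting:** On the first try the ring caught on the cap's top edge, and the wrench tilted about 4° in the grip. I pitched the tool to level it and moved it about 1.7 mm in the direction the contact forces pointed. It then slid down freely onto the worktop.
- **Tightening:** I turned clockwise from yaw 47°. The torque rose sharply at about 10° and levelled off at 1.1–1.25 N m about the pin. At the click the top picture showed the ring at about 10° and the tube at about 3°, so the head gave about 7° (0.12 rad, limit 0.20).
- **Cap rotation:** Allowing for the play, I estimate the cap turned about 30°; I did not measure it directly.
- **Easing off and letting go:** I backed off only until the torque dropped to about 0.24 N m about the pin, then opened the gripper and moved clear.
- **Last checks:** In the final top image, ring and grip are both at about 12°, so the head is straight. The ring is over the cap and the grip is at the predicted place. The bottle and beaker areas look unchanged from the start. The jar area differed slightly more; I did not look into that, but the arm never went near it while working.

**What disagreed or was not confirmed:**
- The torque about the cap while it turned read about 0.05 N m, not the stated 0.3. I put this down to sensor offsets.
- I had used up my picture views, so the final state was checked numerically only. Flatness was not measured directly.

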